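# Lock a slide scanner's carriage with its transit pin before moving the scanner

### The job

The grey slide scanner is about to be carried to another room, so lock its carriage for transport: lift the black power adapter off its cover and lay it flat on the worktop, then take the round-knobbed transit pin from the tool stand, put it through the slot in the cover and feel along the hidden carriage until it drops into the carriage's hole. Draw the carriage with the pin to the padlock end of the slot, press the pin down into the chassis until its collar sits flat on the cover, and leave it standing there; leave the two T-handle wrenches in the stand and the slide box, timer, beaker and pen where they are.

Things in the scene. Friction and masses are not known exactly. Their poses are not given: they have to be found in the camera images.
- scanner: grey box 106 (x) x 164 (y) x 80 mm high, fixed on the worktop; origin at the centre of its underside, front (hatch, two keys) at -x. Its flat cover, 4 mm thick, top 80 mm up, has a slot along y over the origin and a black padlock mark just beyond the slot's +y end. Inside, hidden under the slot: a carriage that slides along y, above a chassis
- slot_mid (a point): middle of the slot (15 mm wide in x, 60 mm long in y), on the cover's top; dust lips hide the inside but do not resist the pin. Under the whole slot lies the carriage, top face 54 mm above the worktop, 10 mm thick, with one round 15 mm hole on the slot's centre line, at first at an unknown y from -22 to +4 mm. About 9 N moves it: feel with 5 N or it is dragged along
- lock_seat (a point): point on the cover's top, 22 mm from slot_mid towards the padlock mark: where the pin must finally stand. Under it the chassis (face 24 mm above the worktop) has a round hole, 15 mm wide, 18 mm deep; elsewhere the chassis stops the pin. The carriage, drawn fully to the padlock end, meets a stop with its hole within 2 mm of this hole
- pin_grip (a point): the transit pin, a loose steel pin 122 mm long, 0.13 to 0.21 kg, standing in one of the stand's three holes: this point is the middle of its round ribbed knob (24 mm diameter, 42 mm high), 101 mm above the tip and 29 mm above the underside of the collar; z along the pin, upwards
- pin_tip (a point): tip of the transit pin: shank 12 mm diameter, 72 mm from the tip to the collar (28 mm diameter, 5 mm thick, just under the knob), with a bullet nose that tapers to 6 mm over the last 7 mm. It stands 6 mm above the worktop in the stand, rests at 54 mm on the carriage, at 24 mm on the chassis through the carriage's hole, and at 8 mm when the collar sits on the cover
- stand: white tool stand 56 (x) x 164 (y) x 50 mm high, fixed; origin at the centre of its underside; three holes 14 mm wide and 44 mm deep at y = -52, 0 and +52 mm hold the pin and the two wrenches in any order. It stands either left, beyond the digital microscope, or behind the white case; its long axis points roughly away from the robot
- wrench_a: T-handle socket wrench in the stand, to be left there: origin at its foot, shaft 12 mm, cross bar 78 mm long and 14 mm thick along its x (within 0.3 rad of the stand's x), 118 mm up; keep the fingers between the bars
- wrench_b: the same, with its cross bar 104 mm up
- adapter_mid (a point): black power adapter, 52 (x) x 105 (y) x 32 mm, 0.2 to 0.4 kg, loose, lying flat on the scanner's cover over the slot; this point is its centre, 16 mm up
- slide_case: blue slide box, 90 x 83 x 34 mm, bystander; origin at the centre of its underside. It stands where the tool stand does not
- bench_timer: white timer 66 x 62 x 20 mm, bystander at the left; origin at the centre of its underside
- glass_beaker: small glass beaker, 54 mm wide, 66 mm high, bystander behind the digital microscope; origin at the centre of its underside
- pen: black and white felt marker, 134 mm long (y), bystander lying at the left front; origin at its middle, on the worktop
- white_case: white case with a brown top, fixed obstacle, between x = 0.336 and 0.564, y = -0.22 and 0.08, 155 mm high, with a camera on it up to 215 mm
- digital_scope: black digital microscope, fixed obstacle, between x = 0.40 and 0.60, y = 0.09 and 0.34, base 30 mm high, its head and display reach 360 mm about (0.50, 0.20). The worktop in front of it (x 0.31 to 0.41, y 0.10 to 0.31) is clear: a place for the adapter
Things that resemble listed ones, but are neither listed nor needed, are in the scene too. Of the things shaped like the part that bears pin_grip, the bare steel one is meant.

How it is judged:
On the way, in this order (a step that is already met when the one before it is completed fails the run):
1. the adapter has been lifted off the scanner and lies on the worktop (height (world z) of adapter_mid between 0.01 and 0.024 m), for 0.2 s.
2. the pin has dropped through the slot into the carriage's hole (z of pin_tip in the frame of scanner between 0.015 and 0.046 m and x of pin_tip in the frame of scanner between -0.01 and 0.01 m and y of pin_tip in the frame of scanner between -0.03 and 0.03 m), for 0.1 s.
At the end, for the whole second after the job is handed in: the pin stands upright (within 0.08 rad) in the chassis hole, its tip within 5 mm of the seat's axis and its collar within 2.5 mm of the cover, at rest and released; the adapter lies flat on the worktop (z of pin_tip in the frame of scanner between 0.004 and 0.0105 m and horizontal distance between pin_tip and lock_seat below 0.005 m and angle between pin_tip's own z axis and vertical below 0.08 rad and linear speed of pin below 0.02 m/s and height (world z) of adapter_mid between 0.012 and 0.02 m and angle between adapter_mid's own z axis and vertical below 0.15 rad); the robot touches nothing.
It fails at once if a T-handle wrench is lifted out of the stand (height (world z) of any of wrench_a, wrench_b above 0.03 m).
It fails at once if the blue slide box, the timer, the beaker or the pen is moved by more than 20 mm (distance of any of slide_case, bench_timer, glass_beaker, pen from where it was at the start of the episode above 0.02 m).
It also fails if it takes over 59 s, if anything falls off the work surface, if the arm or the gripper's body presses on something with over 40 N, if the wrist force passes 120 N, or if a joint passes its speed limit or range.

### The arm

A 6-joint arm with a two-finger parallel gripper is mounted at the origin on a cart in front of the work surface, level with it; the furniture and walls round the work are solid. World frame = base frame: x ahead of the robot, y to its left, z up, the work surface at z = 0. Lengths are in m, angles in rad, forces in N, time in s.
With the tool pointing down it reaches from about 0.225 to 0.875 m from the base axis. Payload 3.4 kg.
Tool frame: the origin (TCP) lies at the very end of the fingers, on their centre line; the grasp point (between the pads) lies 19 mm behind it (grasp_offset is the distance from the TCP to the grasp point, in m); y points along the fingers, z is the direction in which the jaws open and shut, and the axes are right-handed (so a half turn about y gives the same grasp; the last joint's range is limited). The gripper opens to 85 mm and grips with 20 to 120 N. Pads are 22 mm wide; open, the fingers measure 114 mm over their backs; the gripper's body (76 mm by 85 mm) begins 54 mm behind the grasp point. The pads swing forward as they close: fully open they stand 13 mm farther back than shut.
Start: joints at [1.111, 0.276, 1.505, -0, 1.361, -0.121], TCP at [0.191, 0.542, 0.231] pointing down, gripper open.
Joint ranges: [-2.89, 2.89], [-0.75, 2.08], [0.22, 2.7], [-1.18, 4.32], [0.11, 2.71], [-2.7, 2.7]. Speed limits (rad/s): [2.57, 2.57, 3.14, 3.14, 3.14, 3.14].

### API

Orientations are given as a unit quaternion [w, x, y, z].
In Python, from rig import get_state, get_image, sign_off, grasp_offset gives the robot as it stands.
- The arm moves only by the shell command python3 -m jog 'ROWS' [FORCE]. ROWS is JSON, one flat list of numbers, 7 for each row, row after row: the closure in counts, from 0 (fully open) to 255 (shut), then the shift along the tool's x, y, z in cm, then the turn, a rotation vector about the tool's x, y, z in units of 8 degrees (1.0 is 8 degrees). In form: [jaw, tx, ty, tz, rx, ry, rz, jaw, tx, ty, tz, rx, ry, rz, ...]. A call has 1 to 12 rows; each row is the pose to reach, as a shift and turn from the pose commanded when the call began, along the tool's axes at that moment; what a row does not reach only later rows make up. A row lasts 1/8 s, in which the tool goes at most 62.5 mm and 10.7 degrees, less where a joint would pass 70% of its speed; a pose out of reach is approached as far as the arm can. A call with a gripper value outside its range is refused whole. The fingers move at their own pace and stop on an object; FORCE is the grip in N (left out, the last holds). Time passes only in rows, so rows that repeat a pose let the fingers close. It gives the time, the measured TCP pose, the force and the opening at its end, in the units of the state.
- get_state(): the state, without advancing time (a new reading comes with each control period).
- get_image(name): name is "scene" or "top" or "wrist"; returns a dict with "color" (420x560x3 uint8, blue, green, red), "mtx" (3x3 intrinsics, pixels), "k1" (the pictures are not rectified: a ray, as slopes to the right and down, at radius r is drawn at 1 + k1 r^2 times it, then the intrinsics apply), "R" (3x3) and "t" (3): a world point X has camera coordinates R X + t; the wrist camera has in their place "tool_from_camera" (4x4, takes a point from camera to tool coordinates, whose origin is the TCP and whose axes are the tool frame's). Camera axes: x right, y down, z forward; pixel columns grow to the right and rows downward; lengths in m; the calibration is good to about 2 mm. A picture is of the moment at which its call begins: read the wrist's pose just before it. There is no depth.
- sign_off(): hands the job in, once; it reports no verdict.
The state is a dict: "clock": time; "qpos": joint angles; "qd": joint speeds; "effort": joint torques, N m; "position": TCP position; "ee_rot": TCP orientation; "contact_force": force on the tool from outside, world axes, zero at the start; "moment": the same for the moment, N m; "width": finger opening in m.
Only numpy, scipy, OpenCV 4.12 (cv2) and the standard library are available. Lean on these libraries where they do the work, as an engineer would, in place of code of your own. Each camera call takes 0.05 s, during which the arm holds its last target.

## Working session

There is one attempt and no reset: what is moved stays moved. The work goes in short steps, Python scripts to look and compute and a shell command to move; the robot and the scene stay as the last step left them, time stands still between calls to the robot, and variables do not carry over. Pictures are saved under pics/ and viewed, and the job is handed in when it is done.

```bash
ls; mkdir -p pics; python3 - <<'E'
from rig import *
import cv2, numpy as np
s=get_state(); print(s); print(grasp_offset)
for n in ("scene","top","wrist"):
    im=get_image(n); cv2.imwrite(f"pics/{n}0.png",im["color"]); print(n,im["mtx"].tolist(),im["k1"],{k:np.round(im[k],4).tolist() for k in im if k in("R","t","tool_from_camera")})
E
```

```text
pics
{'clock': 0.0, 'qpos': array([ 1.11101595e+00,  2.76644050e-01,  1.50615219e+00, -1.14539690e-07,
        1.36064613e+00, -1.20995330e-01]), 'qd': array([ 0.000867  ,  0.00078145, -0.00114296,  0.0025774 ,  0.00142815,
        0.00026684]), 'effort': array([ 3.00652448e-05, -4.16777444e+01, -2.45806664e+01, -4.26016559e-04,
        1.09870755e-02,  6.91305573e-06]), 'position': array([0.19086899, 0.54185126, 0.23040411]), 'ee_rot': array([-0.69635931,  0.69761252, -0.11939376,  0.11901934]), 'contact_force': array([-0.55222183, -0.24456753, -0.13925045]), 'moment': array([ 0.05917433, -0.01811219,  0.04718732]), 'width': 0.08563755976175541}
0.0187
scene [[411.64338310538864, 0.0, 277.2815600956555], [0.0, 411.64338310538864, 204.12972483868836], [0.0, 0.0, 1.0]] -0.006429065750065259 {'R': [[-0.8522, -0.5233, -0.0023], [-0.3825, 0.626, -0.6796], [0.3571, -0.5782, -0.7336]], 't': [0.4795, 0.2358, 1.0588]}
top [[475.92653630436524, 0.0, 283.74205376120136], [0.0, 475.92653630436524, 208.99595067908263], [0.0, 0.0, 1.0]] -0.14453419198352124 {'R': [[0.3358, -0.9419, 0.0095], [-0.8518, -0.3079, -0.4238], [0.4021, 0.1342, -0.9057]], 't': [-0.1356, 0.5192, 1.4048]}
wrist [[323.5062212635576, 0.0, 282.59990203584476], [0.0, 323.5062212635576, 212.00565640056698], [0.0, 0.0, 1.0]] -0.056457979034040186 {'tool_from_camera': [[0.0003, 0.9566, 0.2913, -0.0733], [-0.0004, -0.2913, 0.9566, -0.1432], [1.0, -0.0004, 0.0003, 0.0003], [0.0, 0.0, 0.0, 1.0]]}
```

View pics/scene0.png

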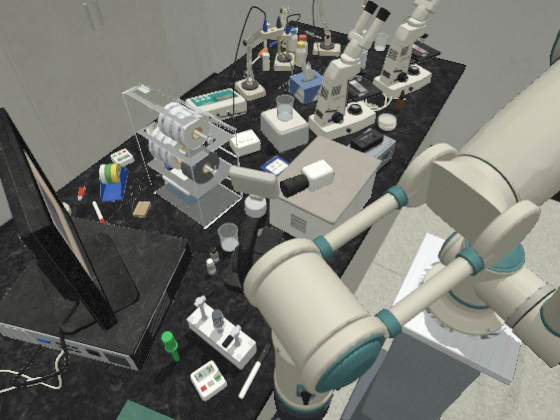

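View pics/top0.png

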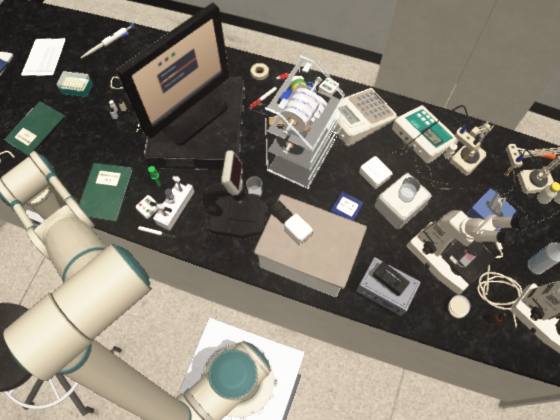

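View pics/wrist0.png

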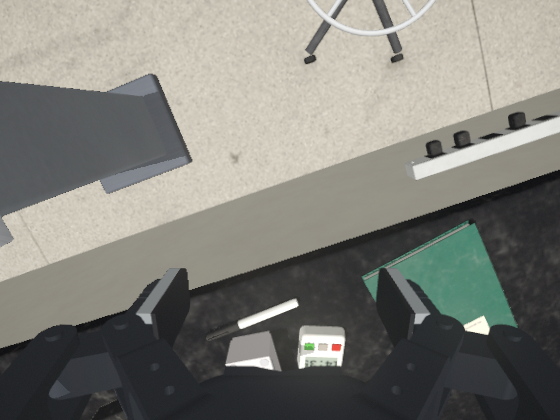

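The scene view shows the scanner with the black adapter at (370,140) and the white stand at (220,330). In the top view they are at (388,287) and (167,203). A green pin-like object stands outside the stand at (153,175) in the top view. I'll enlarge these areas.

```bash
cat > h.py <<'E'
from rig import *
import cv2, numpy as np
from scipy.spatial.transform import Rotation as Rn
def pose(s=None):
    s=s or get_state(); q=s["ee_rot"]; return Rn.from_quat([q[1],q[2],q[3],q[0]]).as_matrix(), np.array(s["position"])
def cam(im,s=None):
    if "R" in im: return np.array(im["R"]).T, -np.array(im["R"]).T@np.array(im["t"])
    R,p=pose(s); T=np.array(im["tool_from_camera"]); return R@T[:3,:3], R@T[:3,3]+p
def ray(im,uv,s=None):
    M=np.array(im["mtx"]); d=(np.array(uv,float)-M[:2,2])/[M[0,0],M[1,1]]
    x=d.copy()
    for _ in range(20): x=d/(1+im["k1"]*(x@x))
    C,o=cam(im,s); v=C@np.array([x[0],x[1],1]); return o,v
def onz(im,uv,z,s=None):
    o,v=ray(im,uv,s); return o+v*(z-o[2])/v[2]
def proj(im,X,s=None):
    C,o=cam(im,s); c=C.T@(np.array(X,float)-o); x=c[:2]/c[2]; x=x*(1+im["k1"]*(x@x)); M=np.array(im["mtx"]); return x*[M[0,0],M[1,1]]+M[:2,2]
def tri(a,b):
    A=np.zeros((3,3));B=np.zeros(3)
    for o,v in (a,b):
        v=v/np.linalg.norm(v);P=np.eye(3)-np.outer(v,v);A+=P;B+=P@o
    X=np.linalg.solve(A,B); return X
def crop(im,x0,y0,x1,y1,f,name):
    c=cv2.resize(im["color"][y0:y1,x0:x1],None,fx=f,fy=f,interpolation=cv2.INTER_CUBIC); cv2.imwrite("pics/"+name,c)
E
python3 - <<'E'
from h import *
a=get_image("scene");b=get_image("top")
crop(b,350,245,430,320,7,"t_scan.png");crop(b,120,150,220,250,6,"t_stand.png")
crop(a,320,100,420,175,7,"s_scan.png");crop(a,150,285,270,405,5,"s_stand.png")
E
```

```text
(no output)
```

View pics/t_scan.png

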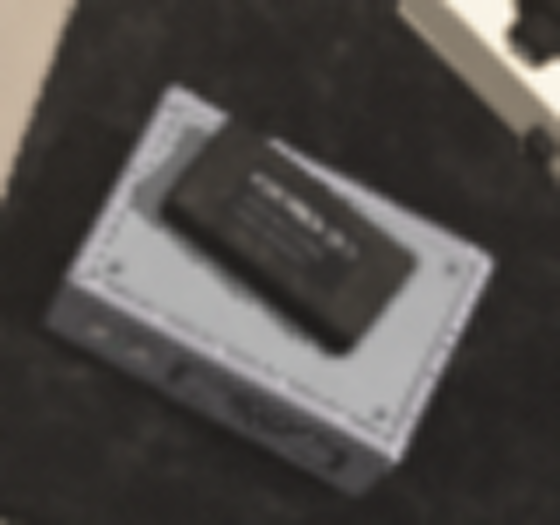

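View pics/s_scan.png

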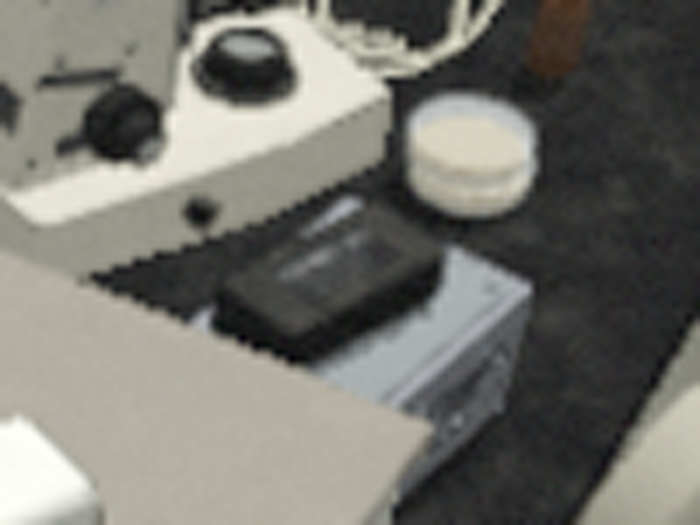

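View pics/t_stand.png

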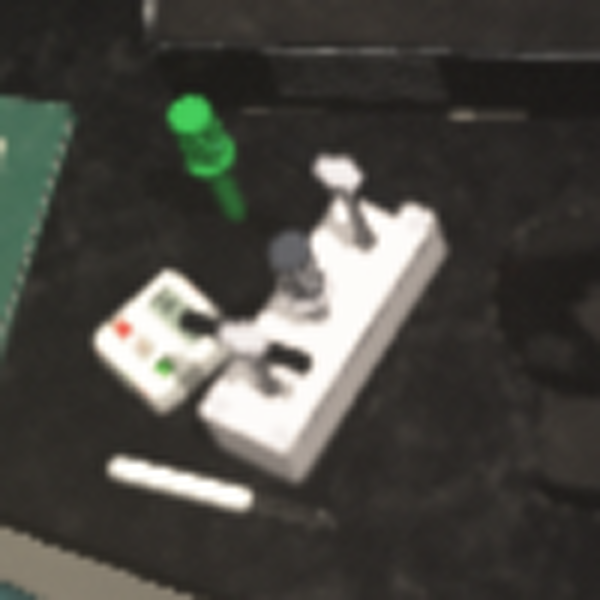

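View pics/s_stand.png

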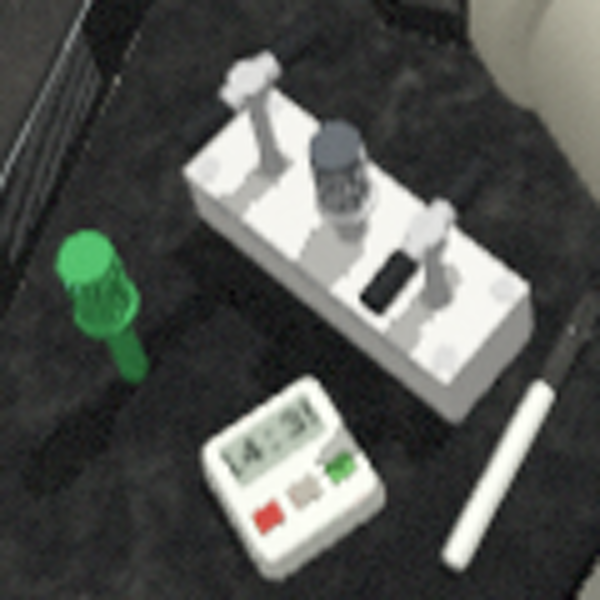

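Three candidates for the pin, in the top view:
- The green one at (152,171) stands free of the stand.
- The steel knob at (168,193) is in the stand's middle hole.
- The two T-handles, at (176,179) and (160,206), are the wrenches.

The bare steel round knob fits the description. The enlarged crops show it between the two T-bars, so it's confirmed. Next I'll measure.

```bash
python3 - <<'E'
from h import *
np.set_printoptions(precision=4,suppress=True)
a=get_image("scene");b=get_image("top")
T=lambda x,y,x0=350,y0=245,f=7:(x0+(x+.5)/f-.5,y0+(y+.5)/f-.5)
cs=[(172,88),(493,262),(393,460),(72,285)]
P=np.array([onz(b,T(*c),.08) for c in cs]); print(P[:,:2],P.mean(0)[:2])
print("edges",[np.linalg.norm(P[i]-P[(i+1)%4]) for i in range(4)])
y=(P[0]-P[1])+(P[3]-P[2]);print("yaw y-axis",np.arctan2(y[1],y[0])-np.pi/2)
cs=[(232,125),(413,258),(345,335),(172,185)]
P=np.array([onz(b,T(*c),.112) for c in cs]); print("adapter",P[:,:2],P.mean(0)[:2])
print("edges",[np.linalg.norm(P[i]-P[(i+1)%4]) for i in range(4)])
y=(P[0]-P[1])+(P[3]-P[2]);print("yaw y-axis",np.arctan2(y[1],y[0])-np.pi/2)
# stand via top & scene
S=lambda x,y:T(x,y,120,150,6); Q=lambda x,y:T(x,y,150,285,5)
P=np.array([onz(a,Q(*c),.05) for c in [(185,172),(278,95),(530,295),(447,385)]]);print("stand scene",P[:,:2],P.mean(0)[:2]);print("edges",[np.linalg.norm(P[i]-P[(i+1)%4]) for i in range(4)])
y=(P[0]-P[3])+(P[1]-P[2]);print("yaw",np.arctan2(y[1],y[0]))
P=np.array([onz(b,S(*c),.05) for c in [(435,215),(210,408),(297,455)]]);print("stand top",P[:,:2])
k=(290,248);k2=(338,138)
print("knob tri",tri(ray(b,S(*k)),ray(a,Q(*k2))),onz(b,S(*k),.128),onz(a,Q(*k2),.128))
print("bars near",tri(ray(b,S(243,338)),ray(a,Q(432,228))),"far",tri(ray(b,S(338,170)),ray(a,Q(250,80))))
R,p=pose();print(R,p)
E
```

```text
[[ 0.4895 -0.2717]
 [ 0.4584 -0.4303]
 [ 0.3566 -0.4091]
 [ 0.386  -0.2542]] [ 0.4226 -0.3413]
edges [np.float64(0.16157002262182035), np.float64(0.10388878927961595), np.float64(0.157692245221515), np.float64(0.10491353097689228)]
yaw y-axis -0.19062933250349312
adapter [[ 0.4689 -0.2988]
 [ 0.4364 -0.39  ]
 [ 0.3931 -0.3701]
 [ 0.4334 -0.281 ]] [ 0.433 -0.335]
edges [np.float64(0.09676182651251215), np.float64(0.047606225537368076), np.float64(0.09777912243404657), np.float64(0.039733364254691)]
yaw y-axis -0.38384746767463396
stand scene [[0.5423 0.4383]
 [0.5303 0.3838]
 [0.3716 0.4037]
 [0.3798 0.4565]] [0.456  0.4206]
edges [np.float64(0.05581731961638437), np.float64(0.15991468872437095), np.float64(0.05338423993693042), np.float64(0.16347111109719212)]
yaw -0.11791040776039183
stand top [[0.541  0.3843]
 [0.3869 0.4536]
 [0.3779 0.3949]]
knob tri [0.458  0.4182 0.135 ] [0.4624 0.4214 0.128 ] [0.4593 0.4158 0.128 ]
bars near [0.4056 0.4251 0.1198] far [0.5103 0.4149 0.1322]
[[ 0.9432 -0.0002  0.3323]
 [-0.3323 -0.0003  0.9432]
 [-0.     -1.     -0.0004]] [0.191  0.5422 0.2311]
```

```bash
python3 -m jog '[0,28.3,-10,-47.5,0,8,0, 0,28.3,-10,-47.5,0,8,0, 0,28.3,-10,-47.5,0,8,0, 0,28.3,-10,-47.5,0,8,0, 0,28.3,-10,-47.5,0,8,0, 0,28.3,-10,-47.5,0,8,0, 0,28.3,-10,-47.5,0,8,0, 0,28.3,-10,-47.5,0,8,0, 0,28.3,-10,-47.5,0,11.6,0, 0,51.9,-7,-74.7,0,11.6,0, 0,51.9,-7,-74.7,0,11.6,0, 0,51.9,-7,-74.7,0,11.6,0]'; python3 -c "
from h import *;R,p=pose();print(np.round(R,3),p)"
```

```text
clock: 1.85
position: [0.369, -0.1757, 0.3159]
ee_rot: [-0.394, 0.393, -0.587, 0.588]
contact_force: [1.4, 0.2, 1.0]
width: 0.0855
[[-0.38   0.002  0.925]
 [-0.925 -0.    -0.38 ]
 [-0.    -1.     0.001]] [ 0.36903172 -0.17572468  0.31590918]
```

```bash
python3 -m jog '[0,11,1.5,11,0,0,0, 0,11,1.5,11,0,0,0, 0,11,1.5,11,0,0,0, 0,11,1.5,11,0,0,0]'; python3 - <<'E'
from h import *
R,p=pose();print(np.round(R,3),p)
im=get_image("wrist");cv2.imwrite("pics/w1.png",im["color"])
E
```

```text
clock: 2.35
position: [0.4294, -0.3189, 0.2993]
ee_rot: [0.394, -0.394, 0.588, -0.587]
contact_force: [0.0, -0.3, -0.2]
width: 0.0852
[[-0.38  -0.001  0.925]
 [-0.925  0.001 -0.38 ]
 [-0.001 -1.    -0.002]] [ 0.42938452 -0.31893616  0.29934656]
```

View pics/w1.png

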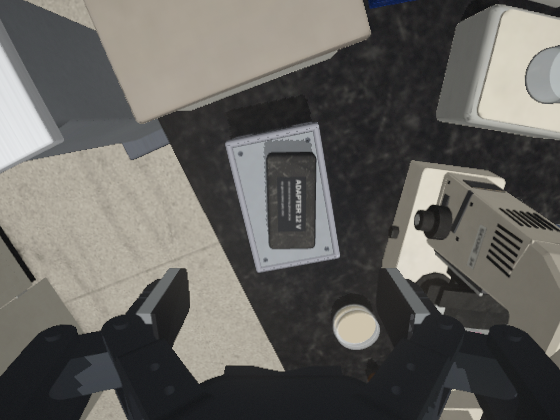

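The wrist view shows the scanner cover with corners near (226,142), (318,123), (340,257) and (258,272), and the adapter from (266,152) to (316,249). I'll segment both.

```bash
cat > m.py <<'E'
from h import *
np.set_printoptions(precision=4,suppress=True)
s=get_state();R,p=pose(s);im=get_image("wrist");c=im["color"];hsv=cv2.cvtColor(c,cv2.COLOR_BGR2HSV)
roi=np.zeros(c.shape[:2],np.uint8);roi[100:290,210:360]=255
cov=((c.min(2)>120)&(roi>0)).astype(np.uint8)*255
# cover: largest bright comp
n,l,st,ce=cv2.connectedComponentsWithStats(cov);i=1+np.argmax(st[1:,4]);m=(l==i).astype(np.uint8)
ct=max(cv2.findContours(m,0,2)[0],key=cv2.contourArea);hull=cv2.convexHull(ct)
ap=cv2.approxPolyDP(hull,6,True)[:,0];print("cover px",ap.tolist())
P=np.array([onz(im,q,.08,s) for q in ap]);print(P[:,:2],[round(float(np.linalg.norm(P[i]-P[i-1])),4) for i in range(len(P))])
if len(P)==4:
    Pc=P.mean(0);print("scanner ctr",Pc)
dark=((c.max(2)<75)&(cv2.fillPoly(np.zeros_like(roi),[hull],1)>0)).astype(np.uint8)
dark=cv2.morphologyEx(dark,cv2.MORPH_OPEN,np.ones((5,5)))
ct=max(cv2.findContours(dark,0,2)[0],key=cv2.contourArea)
for z in (.112,):
    W=np.array([onz(im,q,z,s)[:2] for q in ct[:,0]],np.float32)
    r=cv2.minAreaRect(W);print("adapter",r,cv2.boxPoints(r))
out=c.copy();cv2.drawContours(out,[ct],-1,(0,0,255),1)
for q in ap: cv2.circle(out,tuple(map(int,q)),2,(0,255,0),-1)
cv2.imwrite("pics/m1.png",cv2.resize(out[100:290,200:370],None,fx=3.1,fy=3.1));print(R.round(3).tolist(),p)
E
python3 m.py
```

```text
cover px [[318, 125], [340, 257], [258, 272], [227, 144]]
[[ 0.4891 -0.2734]
 [ 0.4591 -0.4306]
 [ 0.3577 -0.4111]
 [ 0.3886 -0.2543]] [0.1022, 0.16, 0.1032, 0.1599]
scanner ctr [ 0.4236 -0.3423  0.08  ]
adapter ((0.44512781500816345, -0.3036957085132599), (0.03615516796708107, 0.05019456148147583), 69.34266662597656) [[ 0.4153 -0.3118]
 [ 0.4622 -0.3295]
 [ 0.475  -0.2956]
 [ 0.428  -0.2779]]
[[-0.379, -0.001, 0.925], [-0.925, 0.002, -0.379], [-0.001, -1.0, -0.002]] [ 0.4289 -0.3173  0.2999]
```

View pics/m1.png

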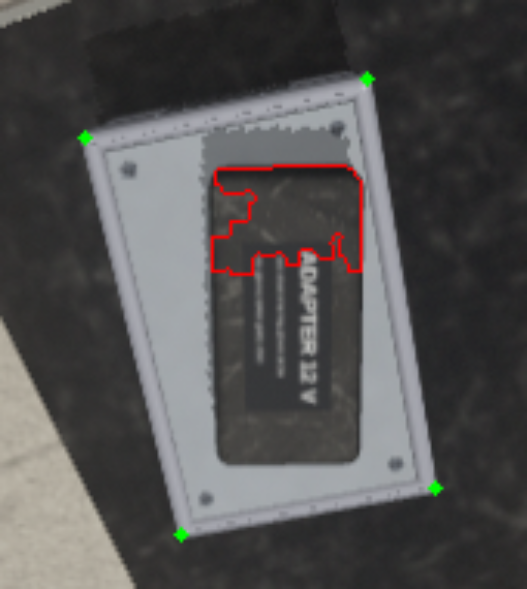

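```bash
python3 - <<'E'
from h import *
np.set_printoptions(precision=4,suppress=True)
s=get_state();im=get_image("wrist")
P=np.array([onz(im,(200+x/3.1,100+y/3.1),.112,s) for x,y in [(214,170),(361,168),(359,465),(217,465)]])
print(P[:,:2],P.mean(0),[np.linalg.norm(P[i]-P[i-1]) for i in range(4)])
d=P[0]+P[1]-P[2]-P[3];print("long axis ang",np.degrees(np.arctan2(d[1],d[0]))-90)
R,p=pose(s);print(p,R.T@(P.mean(0)-p))
E
```

```text
[[ 0.4296 -0.2792]
 [ 0.4746 -0.2969]
 [ 0.4368 -0.3957]
 [ 0.3897 -0.3764]] [ 0.4327 -0.337   0.112 ] [np.float64(0.10505032421317129), np.float64(0.04831282240535678), np.float64(0.10575276062139423), np.float64(0.05096316845672134)]
long axis ang -21.62981542229268
[ 0.4286 -0.3164  0.3004] [0.0177 0.1884 0.0118]
```

```bash
python3 -m jog '[0,1.8,5,1.2,0,0,0, 0,1.8,11,1.2,0,0,0, 0,1.8,16,1.2,0,0,0, 0,1.8,20,1.2,0,0,0, 0,1.8,21.5,1.2,0,0,0, 0,1.8,21.8,1.2,0,0,0, 0,1.8,21.8,1.2,0,0,0]' 40; python3 - <<'E'
from h import *
R,p=pose();print(p)
cv2.imwrite("pics/w2.png",get_image("wrist")["color"])
E
```

```text
clock: 3.38
position: [0.4343, -0.3388, 0.0844]
ee_rot: [-0.395, 0.394, -0.586, 0.588]
contact_force: [0.6, -0.5, 0.7]
width: 0.0851
[ 0.43427186 -0.33875757  0.08436726]
```

View pics/w2.png

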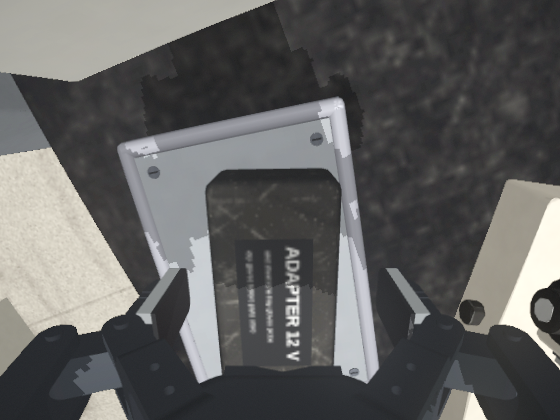

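The adapter is between the fingers, so I'll close and lift.

```bash
python3 -m jog '[255,0,0,0,0,0,0, 255,0,0,0,0,0,0, 255,0,0,0,0,0,0, 255,0,0,0,0,0,0, 255,0,-1,0,0,0,0, 255,0,-3,0,0,0,0]' 50; python3 -c "
from h import *;R,p=pose();print(np.round(R,3).tolist(),p)"
```

```text
clock: 4.18
position: [0.4326, -0.3373, 0.112]
ee_rot: [0.394, -0.394, 0.588, -0.586]
contact_force: [1.1, -0.4, -3.8]
width: 0.0513
[[-0.378, -0.002, 0.926], [-0.926, 0.002, -0.378], [-0.002, -1.0, -0.003]] [ 0.43256792 -0.33732118  0.11202497]
```

```bash
python3 -m jog '[255,0,-6,0,0,0,0, 255,0,-12,0,0,0,0, 255,0,-18,0,0,0,0, 255,-5,-18,-4.8,0,-1,0, 255,-10,-18,-9.6,0,-2,0, 255,-15,-18,-14.3,0,-2.7,0, 255,-20,-18,-19,0,-2.7,0, 255,-26.2,-18,-25,0,-2.7,0, 255,-31,-18,-25.8,0,-2.7,0, 255,-36,-18,-26.6,0,-2.7,0, 255,-41,-17,-27.6,0,-2.7,0, 255,-46.9,-14,-28.6,0,-2.7,0]'; python3 - <<'E'
from h import *
R,p=pose();print(np.round(R,3).tolist(),p,get_state()["qpos"])
E
```

```text
clock: 5.68
position: [0.3442, 0.1963, 0.2588]
ee_rot: [-0.499, 0.496, -0.501, 0.503]
contact_force: [1.2, -0.6, -3.8]
width: 0.0509
[[-0.009, 0.005, 1.0], [-1.0, 0.001, -0.009], [-0.002, -1.0, 0.005]] [0.34422735 0.19626284 0.2587749 ] [ 3.42434349e-01 -1.96743565e-02  1.79110114e+00 -3.28492055e-04
  1.36491275e+00  3.51689965e-01]
```

```bash
python3 -m jog '[255,0,0,0,0,0,0, 255,0,6,0,0,0,0, 255,0,12,0,0,0,0, 255,0,18,0,0,0,0, 255,0,22,0,0,0,0, 255,0,23.8,0,0,0,0, 255,0,24.2,0,0,0,0, 255,0,24.2,0,0,0,0]'; python3 - <<'E'
from h import *
R,p=pose();print(np.round(R,3).tolist(),p)
cv2.imwrite("pics/w3.png",get_image("wrist")["color"])
E
```

```text
clock: 6.68
position: [0.3444, 0.1934, 0.0163]
ee_rot: [-0.497, 0.497, -0.503, 0.503]
contact_force: [0.7, 0.3, -3.6]
width: 0.0512
[[-0.011, 0.001, 1.0], [-1.0, 0.0, -0.011], [-0.0, -1.0, 0.001]] [0.34438199 0.19340838 0.01629875]
```

View pics/w3.png

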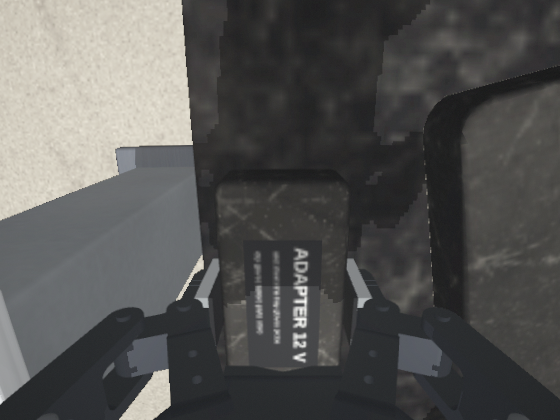

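```bash
python3 - <<'E'
from h import *
s=get_state();im=get_image("wrist")
print("edge",onz(im,(197,185),0,s),onz(im,(186,50),0,s),"scope",onz(im,(425,150),.03,s),onz(im,(436,250),.03,s))
E
```

```text
edge [0.3028997  0.23413302 0.        ] [0.30286068 0.29708813 0.        ] scope [0.4036147  0.25381195 0.03      ] [0.41366331 0.21009674 0.03      ]
```

```bash
python3 -m jog '[255,0,0.6,0.5,0,0,0, 255,0,1.0,0.5,0,0,0, 255,0,1.2,0.5,0,0,0, 255,0,1.2,0.5,0,0,0]'; python3 -c "
from h import *;s=get_state();print(s['position'],s['contact_force'])"
```

```text
clock: 7.28
position: [0.3485, 0.1936, 0.0037]
ee_rot: [0.497, -0.497, 0.503, -0.503]
contact_force: [-0.5, -0.8, -1.9]
width: 0.0512
[0.34849088 0.19361564 0.00367083] [-0.46508342 -0.78169891 -1.90275613]
```

```bash
python3 -m jog '[60,0,0,0,0,0,0, 40,0,0,0,0,0,0, 40,0,0,0,0,0,0, 40,0,-3,0,0,0,0, 0,0,-9,0,0,0,0, 0,0,-15,0,0,0,0]'; python3 - <<'E'
from h import *
R,p=pose();print(np.round(R,3).tolist(),p)
im=get_image("wrist");cv2.imwrite("pics/w4.png",im["color"])
E
```

```text
clock: 8.02
position: [0.3481, 0.1935, 0.1553]
ee_rot: [0.497, -0.497, 0.503, -0.503]
contact_force: [2.0, 0.8, -0.7]
width: 0.0853
[[-0.011, -0.001, 1.0], [-1.0, -0.0, -0.011], [0.0, -1.0, -0.001]] [0.3481456  0.19347187 0.15525232]
```

View pics/w4.png

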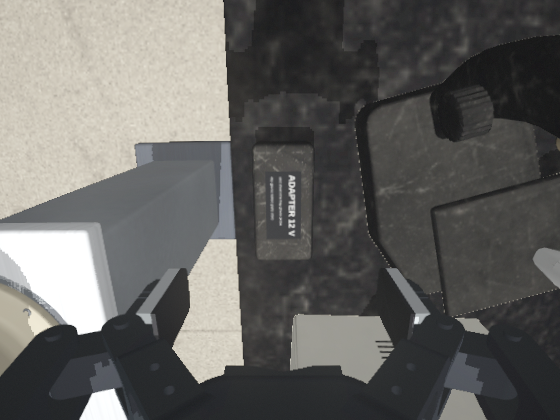

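The adapter lies flat on the worktop, at pixels (253–313, 143–260), clear of the edge and the microscope base. Next is the stand.

```bash
python3 -m jog '[0,-3,-5,-1,0,-1.3,0, 0,-8,-10,-2,0,-2.6,0, 0,-13,-14.5,-2,0,-3.9,0, 0,-18,-14.5,-1,0,-5.2,0, 0,-22,-14.5,0,0,-6.5,0, 0,-22.6,-14.5,2,0,-7.8,0, 0,-22.6,-14.5,4,0,-9.1,0, 0,-22.6,-14.5,5,0,-10.4,0, 0,-22.6,-14.5,5,0,-10.4,0, 0,-22.6,-14.5,5,0,-10.4,0]'; python3 - <<'E'
from h import *
s=get_state();R,p=pose(s);print(np.round(R,3).tolist(),p,s["qpos"])
im=get_image("wrist");cv2.imwrite("pics/w5.png",im["color"])
E
```

```text
clock: 9.32
position: [0.4004, 0.4189, 0.2986]
ee_rot: [-0.706, 0.706, -0.047, 0.046]
contact_force: [-0.3, -0.7, 0.4]
width: 0.0849
[[0.991, -0.001, 0.132], [-0.132, -0.0, 0.991], [-0.001, -1.0, -0.0]] [0.4004419  0.41891581 0.29858605] [ 6.87687144e-01  2.54163645e-01  1.37097764e+00  3.34754162e-04
  1.51697622e+00 -7.51239511e-01]
```

View pics/w5.png

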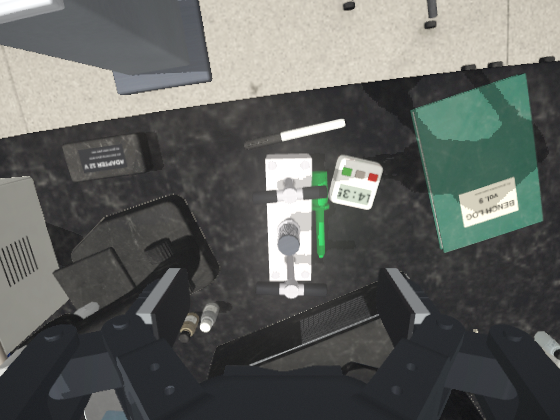

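```bash
python3 - <<'E'
from h import *
np.set_printoptions(precision=4,suppress=True)
s=get_state();im=get_image("wrist")
crop(im,240,130,390,310,3.3,"w5c.png")
b=get_image("top");a=get_image("scene")
print("green", tri(ray(b,(120+190/6,150+113/6)),ray(a,(150+85/5,285+255/5))),tri(ray(b,(120+235/6,150+213/6)),ray(a,(150+135/5,285+378/5))))
print("green w",onz(im,(320,176),.012,s),onz(im,(321,256),.012,s))
print("stand", [onz(im,q,.05,s) for q in [(267,155),(311,155),(311,282),(267,282)]])
E
```

```text
green [0.5197 0.5119 0.122 ] [0.5197 0.5145 0.    ]
green w [0.4139 0.4682 0.012 ] [0.531  0.4582 0.012 ]
stand [array([0.3724, 0.4039, 0.05  ]), array([0.3794, 0.4565, 0.05  ]), array([0.5498, 0.4384, 0.05  ]), array([0.5419, 0.3791, 0.05  ])]
```

View pics/w5c.png

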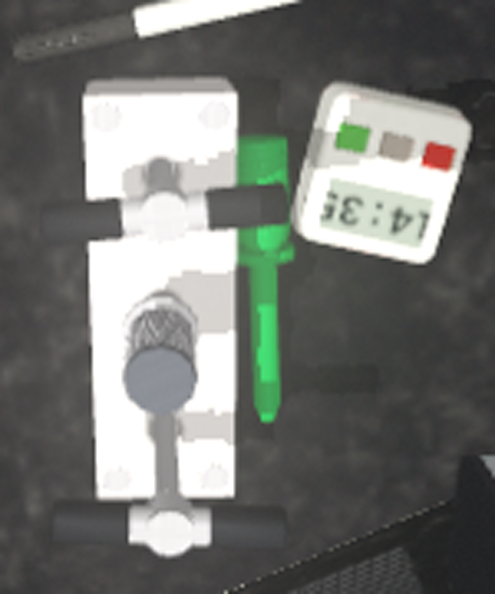

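The crop shows the steel knob, top centre at crop (160,380) and full-frame (288.5,245), in the middle hole between the two T-bars. The green decoy has toppled by itself and now lies beside the stand, touching nothing I need. I'll compute the knob position and check that the timer hasn't moved.

```bash
python3 - <<'E'
from h import *
np.set_printoptions(precision=4,suppress=True)
s=get_state();im=get_image("wrist");R,p=pose(s)
for q in [(125,380),(195,380),(160,413),(160,350)]: print(q,onz(im,(240+q[0]/3.3-.35,130+q[1]/3.3-.35),.128,s))
X=onz(im,(240+160/3.3-.35,130+381/3.3-.35),.128,s);print(X, R.T@(X-p))
print("collar mid",onz(im,(240+160/3.3,130+318/3.3),.083,s))
b=get_image("scene");crop(b,150,285,270,405,5,"s_stand2.png");crop(b,300,60,460,180,4.5,"s_scan2.png")
crop(get_image("top"),100,130,240,250,5,"t_st2.png")
E
```

```text
(125, 380) [0.4577 0.4064 0.128 ]
(195, 380) [0.4606 0.4285 0.128 ]
(160, 413) [0.4705 0.416  0.128 ]
(160, 350) [0.4491 0.4187 0.128 ]
[0.4595 0.4174 0.128 ] [0.0587 0.1709 0.006 ]
collar mid [0.4548 0.4192 0.083 ]
```

View pics/s_stand2.png

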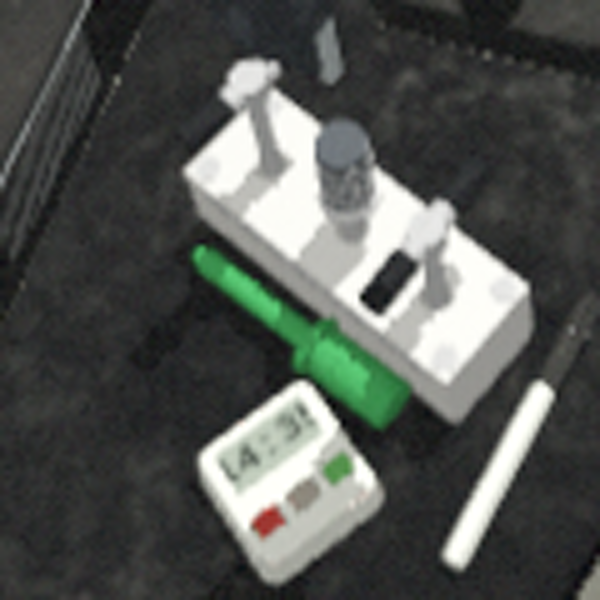

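View pics/s_scan2.png

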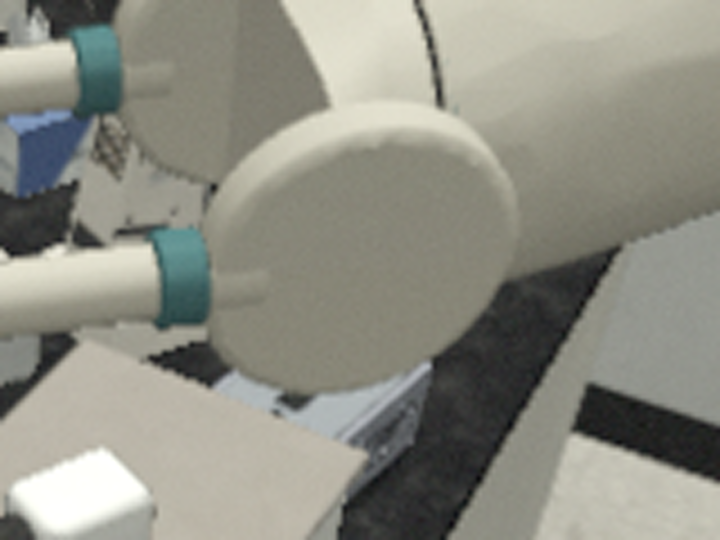

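```bash
python3 -m jog '[0,4,3,0.6,0,0,0, 0,5.8,8,0.6,0,0,0, 0,5.8,13,0.6,0,0,0, 0,5.8,17,0.6,0,0,0, 0,5.8,19.8,0.6,0,0,0, 0,5.8,20.8,0.6,0,0,0, 0,5.8,20.8,0.6,0,0,0]' 60; python3 - <<'E'
from h import *
s=get_state();R,p=pose(s);print(np.round(R,3).tolist(),p,s["contact_force"])
im=get_image("wrist");cv2.imwrite("pics/w6.png",im["color"])
E
```

```text
clock: 10.55
position: [0.4593, 0.4176, 0.0907]
ee_rot: [-0.706, 0.706, -0.046, 0.046]
contact_force: [-0.2, 0.3, 0.9]
width: 0.0852
[[0.992, -0.0, 0.129], [-0.129, -0.0, 0.992], [-0.0, -1.0, -0.0]] [0.45927567 0.41761797 0.09070265] [-0.15519716  0.33869093  0.94677736]
```

View pics/w6.png

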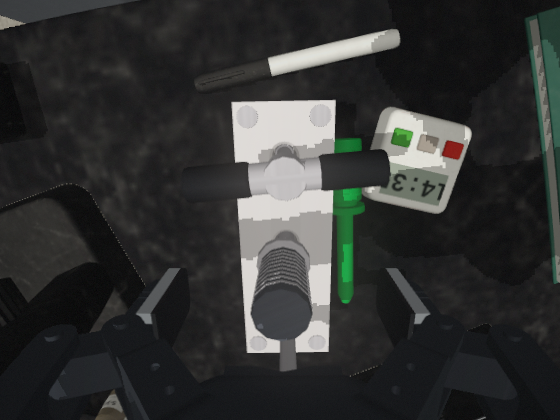

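The knob, top centre at (282,310), is between the pads and clear of the near bar at (285,175). Closing.

```bash
python3 -m jog '[255,0,0,0,0,0,0, 255,0,0,0,0,0,0, 255,0,0,0,0,0,0, 255,0,0,0,0,0,0, 255,0,0,0,0,0,0]' 100; python3 - <<'E'
from h import *
np.set_printoptions(precision=4,suppress=True)
s=get_state();R,p=pose(s);print(p,s["contact_force"],s["moment"])
im=get_image("wrist");cv2.imwrite("pics/w7.png",im["color"])
X=onz(im,(282,312),.128,s);print(X,R.T@(X-p))
E
```

```text
clock: 11.22
position: [0.4596, 0.4181, 0.0915]
ee_rot: [0.706, -0.705, 0.045, -0.046]
contact_force: [-0.7, 1.1, 4.1]
width: 0.0218
[0.4596 0.4181 0.0915] [-0.6555  1.1399  4.0756] [ 0.2025  0.1058 -0.0044]
[0.4588 0.4181 0.128 ] [-0.0007 -0.0365 -0.0001]
```

View pics/w7.png

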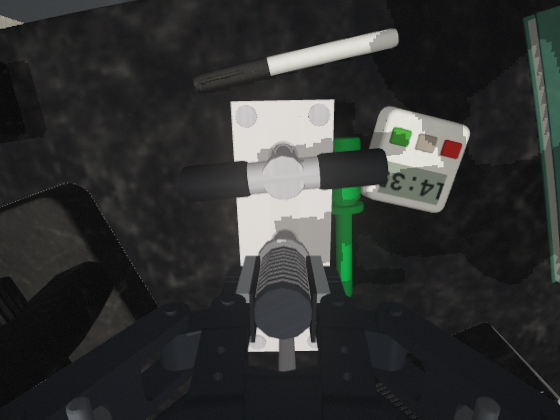

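```bash
python3 -m jog '[255,0,-1.5,0,0,0,0, 255,0,-3,0,0,0,0, 255,0,-4.5,0,0,0,0, 255,0,-6,0,0,0,0, 255,0,-10,0,0,0,0, 255,0,-15,0,0,0,0, 255,0,-20,0,0,0,0, 255,0,-25.5,0,0,0,0, 255,0,-25.5,0,0,0,0]' 100; python3 - <<'E'
from h import *
np.set_printoptions(precision=4,suppress=True)
s=get_state();R,p=pose(s);print(R.round(3).tolist(),p,s["contact_force"],s["moment"],s["width"],s["qpos"])
im=get_image("wrist");cv2.imwrite("pics/w8.png",im["color"])
cv2.imwrite("pics/s8.png",get_image("scene")["color"])
E
```

```text
clock: 12.4
position: [0.4604, 0.4182, 0.3521]
ee_rot: [0.708, -0.703, 0.043, -0.049]
contact_force: [1.7, 0.1, -0.4]
width: 0.0221
[[0.992, 0.009, 0.129], [-0.129, 0.006, 0.992], [0.008, -1.0, 0.007]] [0.4604 0.4182 0.3521] [ 1.7146  0.1423 -0.3915] [ 0.0014  0.0609 -0.0317] 0.022059795331945534 [ 0.6257  0.3054  1.1717 -0.0003  1.6538 -0.8157]
```

View pics/w8.png

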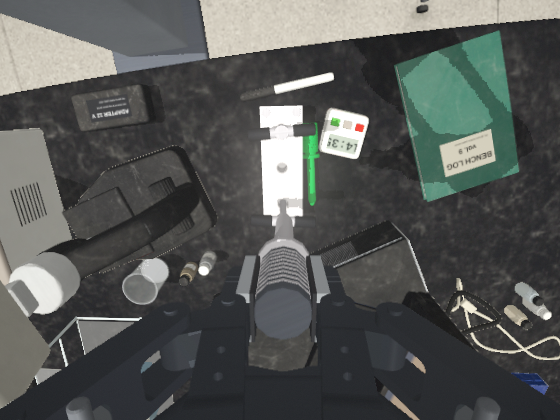

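View pics/s8.png

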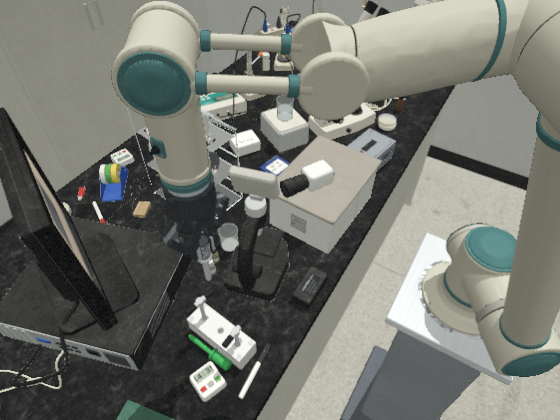

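The pin is held, with its tip at (288,212) in the wrist view, and both wrenches are still in the stand. Going to the scanner now.

```bash
python3 -m jog '[255,-5,0,-2,0,0,0, 255,-9.7,0,-4,0,0,0, 255,-11,0,-10,0,0,0, 255,-12,0,-16,0,0,0, 255,-12.8,0,-22,0,0,0, 255,-12.8,0,-28,0,0,0, 255,-12.8,0,-33.7,0,0.4,0, 255,-10,0,-39,0,0.4,0, 255,-7.5,0,-44.5,0,0.4,0, 255,-5,0,-50,0,0.4,0, 255,-2.5,0,-55.5,0,0.4,0, 255,0,0,-61,0,0.4,0]' ; python3 -m jog '[255,2,0,-5,0,0,0, 255,4,0,-10,0,0,0, 255,6,0,-15,0,0,0, 255,6,0,-15,0,0,0, 255,6,0,-15,0,0,0]'; python3 - <<'E'
from h import *
np.set_printoptions(precision=4,suppress=True)
s=get_state();R,p=pose(s);print(R.round(3).tolist(),p,s["contact_force"],s["moment"],s["width"],s["qpos"])
im=get_image("wrist");cv2.imwrite("pics/w9.png",im["color"])
E
```

```text
clock: 14.0
position: [0.3795, -0.1887, 0.3437]
ee_rot: [0.705, -0.703, 0.067, -0.065]
contact_force: [0.9, 0.5, -1.9]
width: 0.0217
clock: 14.62
position: [0.411, -0.3449, 0.3436]
ee_rot: [0.705, -0.703, 0.067, -0.064]
contact_force: [-0.0, 0.5, -0.7]
width: 0.0221
[[0.983, -0.003, 0.185], [-0.185, 0.004, 0.983], [-0.004, -1.0, 0.004]] [ 0.411  -0.3449  0.3436] [-0.0268  0.4829 -0.7303] [ 0.0093 -0.0317 -0.0179] 0.022074254588657954 [-0.8282  0.1777  1.3647  0.0005  1.6045 -2.2132]
```

View pics/w9.png

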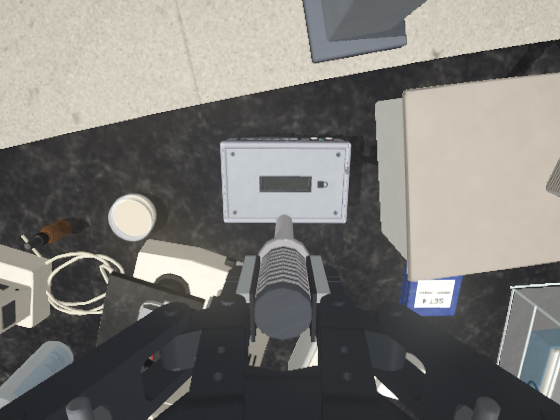

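The slot is at (259–312, 177–193) and the padlock mark at (322,184), which is the +y end. Measuring both.

```bash
cat > slot.py <<'E'
from h import *
import sys
np.set_printoptions(precision=4,suppress=True)
x0,y0,x1,y1=map(int,sys.argv[1:5]); th=int(sys.argv[5])
s=get_state();R,p=pose(s);im=get_image("wrist");c=im["color"]
g=cv2.cvtColor(c,cv2.COLOR_BGR2GRAY)
m=np.zeros_like(g);m[y0:y1,x0:x1]=(g[y0:y1,x0:x1]<th)*255
cts=sorted(cv2.findContours(m,0,2)[0],key=cv2.contourArea)[::-1][:3]
for ct in cts:
    W=np.array([onz(im,q,.08,s)[:2] for q in ct[:,0]],np.float32)
    (cx,cy),wh,an=cv2.minAreaRect(W);bx=cv2.boundingRect(ct)
    print("px",bx,"ctr",round(cx,4),round(cy,4),"size",np.round(wh,4),"ang",round(an,2),"in tool",R.T@(np.array([cx,cy,.08])-p))
print(R.round(4).tolist(),p)
f=3.5;o=cv2.resize(c[y0-20:y1+60,x0-20:x1+30],None,fx=f,fy=f);cv2.imwrite("pics/"+sys.argv[6],o)
E
python3 slot.py 240 170 335 200 110 sl1.png
```

```text
px (260, 176, 51, 15) ctr 0.423 -0.3425 size [0.0646 0.0183] ang 79.35 in tool [0.012  0.2643 0.0034]
px (318, 181, 6, 6) ctr 0.432 -0.2978 size [0.0064 0.0067] ang 81.13 in tool [0.0127 0.2645 0.049 ]
px (326, 184, 1, 1) ctr 0.434 -0.291 size [0. 0.] ang 0.0 in tool [0.0133 0.2645 0.0561]
[[0.9829, -0.0022, 0.1839], [-0.1839, 0.0031, 0.9829], [-0.0028, -1.0, 0.0026]] [ 0.4112 -0.3445  0.3444]
```

View pics/sl1.png

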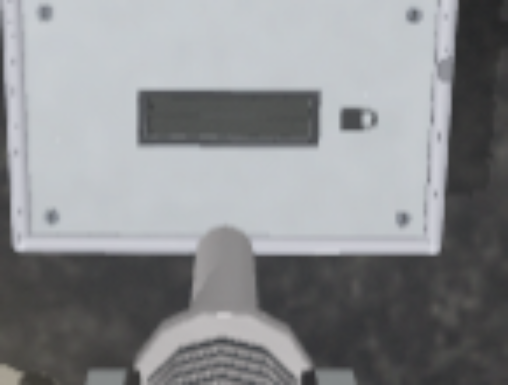

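```bash
python3 -m jog '[255,1.2,5,-1.9,0,0,0, 255,1.2,10,-1.9,0,0,0, 255,1.2,14,-1.9,0,0,0, 255,1.2,15.5,-1.9,0,0,0, 255,1.2,15.5,-1.9,0,0,0, 255,1.2,15.5,-1.9,0,0,0]'; python3 slot.py 230 130 420 220 110 sl2.png
```

```text
clock: 15.48
position: [0.4212, -0.3675, 0.1927]
ee_rot: [-0.703, 0.705, -0.064, 0.066]
contact_force: [-0.1, -0.8, -1.1]
width: 0.0219
px (273, 192, 82, 25) ctr 0.4241 -0.3424 size [0.0662 0.0205] ang 79.41 in tool [-0.0021  0.1127  0.0254]
px (230, 130, 190, 90) ctr 0.4035 -0.3266 size [0.1552 0.0728] ang 79.62 in tool [-0.0253  0.1126  0.0372]
px (363, 199, 16, 11) ctr 0.4327 -0.296 size [0.0128 0.0086] ang 79.5 in tool [-0.0022  0.1126  0.0726]
[[0.983, 0.0027, 0.1837], [-0.1837, -0.0029, 0.983], [0.0032, -1.0, -0.0023]] [ 0.4212 -0.3675  0.1927]
```

View pics/sl2.png

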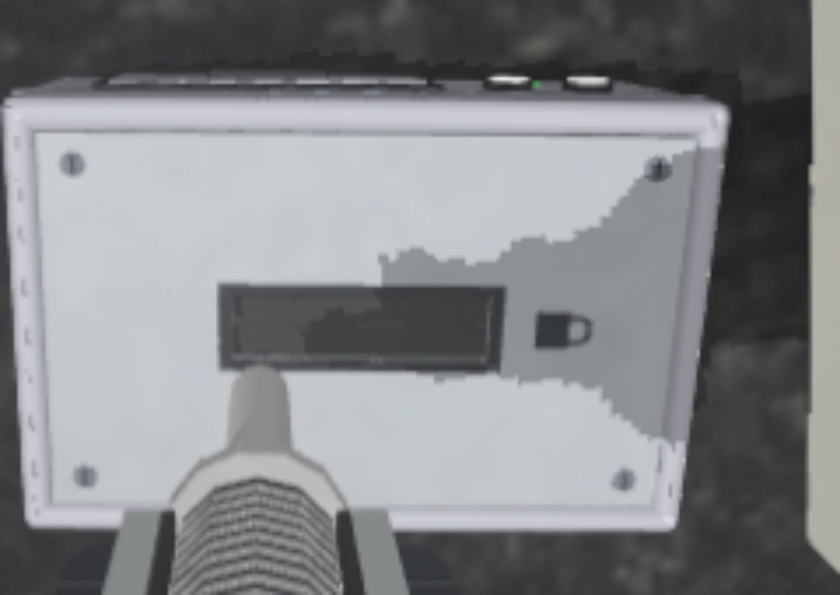

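```bash
python3 - <<'E'
from h import *
np.set_printoptions(precision=4,suppress=True)
im=get_image("wrist");T=np.array(im["tool_from_camera"])
def pt(X):
    c=T[:3,:3].T@(np.array(X)-T[:3,3]);x=c[:2]/c[2];x=x*(1+im["k1"]*(x@x));M=np.array(im["mtx"]);return x*[M[0,0],M[1,1]]+M[:2,2]
for X in [(-.003,.0855,0),(0,.0855,0),(-.005,.0815,0),(-.006,.0785,0),(.003,.0855,0),(0,.0855,-.003),(0,.0855,.003),(0,.04,-.006),(0,.04,.006),(-.014,.0135,0),(-.014,.0085,0),(0,-.0365,-.012),(0,-.0365,.012)]: print(X,pt(X))
print("slotmid",pt((-.0021,.1127,.0254)))
crop(im,255,190,320,260,9,"tip.png")
E
```

```text
(-0.003, 0.0855, 0) [282.2897 212.755 ]
(0, 0.0855, 0) [282.2921 216.6181]
(-0.005, 0.0815, 0) [282.2856 211.7389]
(-0.006, 0.0785, 0) [282.2829 211.6198]
(0.003, 0.0855, 0) [282.2946 220.453 ]
(0, 0.0855, -0.003) [278.251 216.62 ]
(0, 0.0855, 0.003) [286.3332 216.6163]
(0, 0.04, -0.006) [272.3933 239.4394]
(0, 0.04, 0.006) [292.1272 239.43  ]
(-0.014, 0.0135, 0) [282.2164 233.2963]
(-0.014, 0.0085, 0) [282.2099 236.8217]
(0, -0.0365, -0.012) [250.9046 313.5047]
(0, -0.0365, 0.012) [313.4111 313.4726]
slotmid [313.2288 204.0674]
```

View pics/tip.png

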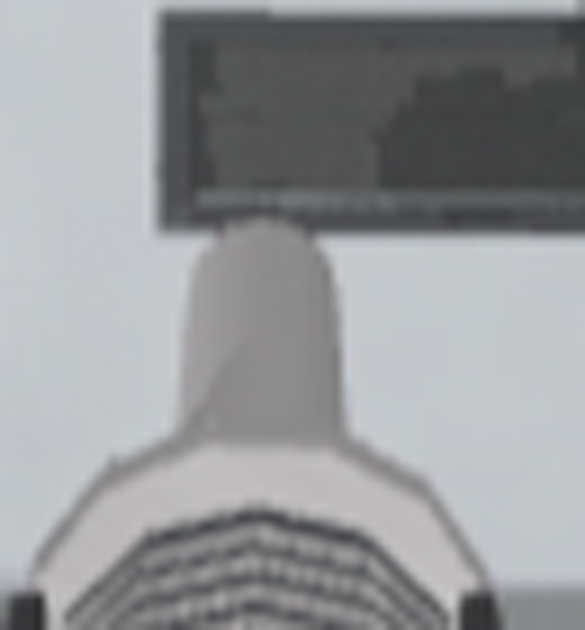

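```bash
python3 -m jog '[255,-0.4,1,0.3,0,0,0, 255,-0.4,1.9,0.3,0,0,0, 255,-0.4,1.9,0.3,0,0,0, 255,-0.4,1.9,0.3,0,0,0]'; python3 slot.py 230 150 420 232 110 sl3.png; python3 - <<'E'
from h import *
im=get_image("wrist");crop(im,255,190,320,260,9,"tip2.png")
E
```

```text
clock: 16.08
position: [0.4169, -0.3632, 0.1715]
ee_rot: [0.704, -0.704, 0.065, -0.065]
contact_force: [0.1, 0.2, -0.7]
width: 0.0221
px (267, 205, 88, 26) ctr 0.4235 -0.3426 size [0.0665 0.0201] ang 79.32 in tool [0.0028 0.0915 0.0215]
px (364, 213, 17, 11) ctr 0.4326 -0.2961 size [0.0127 0.0081] ang 79.35 in tool [0.0031 0.0915 0.0688]
px (414, 186, 6, 46) ctr 0.432 -0.2616 size [0.004  0.0361] ang 86.41 in tool [-0.0039  0.0915  0.1026]
[[0.9829, -0.0, 0.1842], [-0.1842, 0.0002, 0.9829], [-0.0, -1.0, 0.0002]] [ 0.4169 -0.3632  0.1715]
```

View pics/tip2.png

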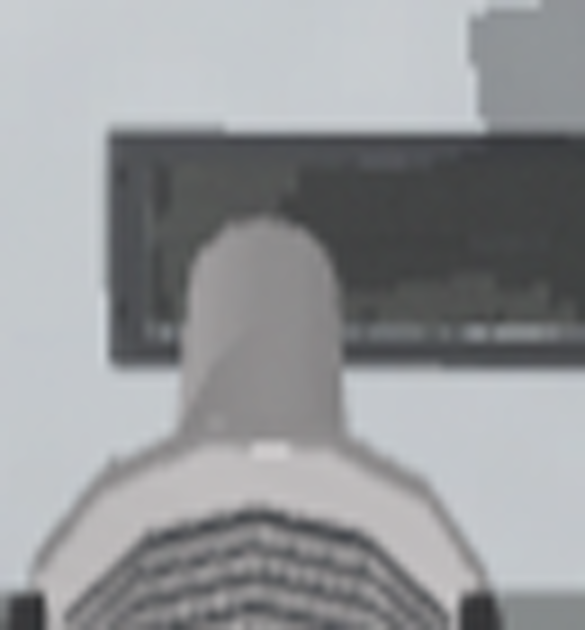

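View pics/sl3.png

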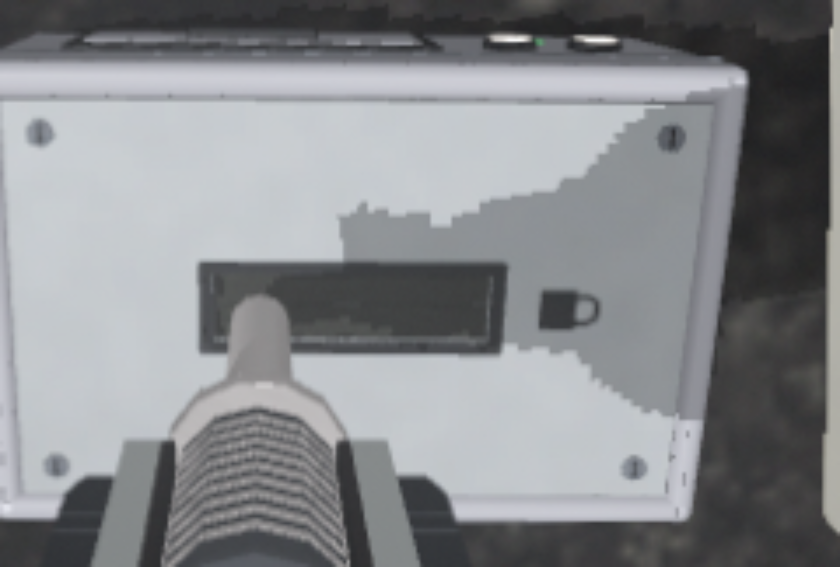

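```bash
python3 -m jog '[255,0.1,0.5,-0.1,0,0,0, 255,0.1,1.2,-0.1,0,0,0, 255,0.1,2.0,-0.1,0,0,0, 255,0.1,2.8,-0.1,0,0,0, 255,0.1,2.8,-0.1,0,0,0, 255,0.1,2.8,-0.1,0,0,0]' 120; python3 -c "
from h import *;R,p=pose();print(p,get_state()['moment'])"
```

```text
clock: 16.92
position: [0.4177, -0.3643, 0.1437]
ee_rot: [-0.704, 0.704, -0.065, 0.065]
contact_force: [-0.4, 0.3, -1.8]
width: 0.0216
[ 0.41771014 -0.36432414  0.14366324] [ 0.01809579  0.00847218 -0.02771698]
```

```bash
python3 -m jog '[255,0,0.3,0,0,0,0, 255,0,0.4,0,0,0,0, 255,0,0.4,0,0,0,0]'; python3 -m jog '[255,0,0.1,0,0,0,0, 255,0,0.1,0,0,0,0]'
```

```text
clock: 17.3
position: [0.4176, -0.3642, 0.1397]
ee_rot: [0.704, -0.704, 0.065, -0.065]
contact_force: [0.9, 0.2, -1.1]
width: 0.0214
clock: 17.55
position: [0.4177, -0.3643, 0.1389]
ee_rot: [-0.704, 0.704, -0.065, 0.066]
contact_force: [-0.3, 0.4, 0.3]
width: 0.0216
```

```bash
python3 -m jog '[255,0,0.05,0,0,0,0, 255,0,0.1,0,0,0,0]'; python3 -m jog '[255,0,0.05,0,0,0,0, 255,0,0.1,0,0,0,0]';python3 -m jog '[255,0,0.05,0,0,0,0, 255,0,0.1,0,0,0,0]'
```

```text
clock: 17.8
position: [0.4178, -0.3638, 0.1377]
ee_rot: [0.704, -0.704, 0.065, -0.066]
contact_force: [1.3, 1.7, 0.7]
width: 0.0215
clock: 18.05
position: [0.4178, -0.3637, 0.1368]
ee_rot: [0.704, -0.704, 0.065, -0.066]
contact_force: [-0.0, 3.0, 3.9]
width: 0.0214
clock: 18.3
position: [0.4178, -0.3636, 0.136]
ee_rot: [0.705, -0.704, 0.065, -0.066]
contact_force: [0.2, 3.8, 5.7]
width: 0.0215
```

The reaction along +y (3.8 N) alongside 5.7 N upward suggests the nose is resting on an edge of the hole's -y side, so I'll move toward +y.

```bash
python3 -m jog '[255,0,0,0.1,0,0,0, 255,0,0,0.2,0,0,0]'; python3 -m jog '[255,0,0,0.1,0,0,0, 255,0,0,0.2,0,0,0]';python3 -m jog '[255,0,0,0.1,0,0,0, 255,0,0.0,0.2,0,0,0]'
```

```text
clock: 18.55
position: [0.4179, -0.3627, 0.1355]
ee_rot: [-0.704, 0.704, -0.065, 0.065]
contact_force: [0.5, 1.2, 0.8]
width: 0.0215
clock: 18.8
position: [0.4181, -0.3607, 0.1352]
ee_rot: [-0.704, 0.704, -0.066, 0.065]
contact_force: [0.5, 0.2, -1.7]
width: 0.0214
clock: 19.05
position: [0.4187, -0.3584, 0.1355]
ee_rot: [-0.704, 0.704, -0.065, 0.065]
contact_force: [-0.2, -0.2, -2.0]
width: 0.0215
```

```bash
python3 -m jog '[255,0,0.1,0,0,0,0, 255,0,0.2,0,0,0,0, 255,0,0.3,0,0,0,0]'; python3 -m jog '[255,0,0.15,0,0,0,0, 255,0,0.3,0,0,0,0, 255,0,0.3,0,0,0,0]'
```

```text
clock: 19.42
position: [0.4187, -0.3583, 0.1326]
ee_rot: [0.704, -0.704, 0.065, -0.065]
contact_force: [-0.1, 0.9, -1.2]
width: 0.0215
clock: 19.8
position: [0.4187, -0.3582, 0.1295]
ee_rot: [0.704, -0.704, 0.065, -0.065]
contact_force: [-0.1, -0.2, -1.9]
width: 0.0218
```

The tip has passed the carriage's top face with no resistance, so it is in the hole. I'll go down to about 31 mm, above the chassis.

```bash
python3 -m jog '[255,0,0.3,0,0,0,0, 255,0,0.6,0,0,0,0, 255,0,0.9,0,0,0,0, 255,0,1.2,0,0,0,0, 255,0,1.2,0,0,0,0]'; python3 - <<'E'
from h import *
R,p=pose();print(p,get_state()["moment"])
cv2.imwrite("pics/w10.png",get_image("wrist")["color"])
E
```

```text
clock: 20.42
position: [0.4186, -0.3582, 0.1173]
ee_rot: [0.704, -0.704, 0.066, -0.065]
contact_force: [0.7, 0.0, -1.3]
width: 0.0219
[ 0.41858379 -0.35815913  0.11731364] [ 0.03015097 -0.01711919  0.04372715]
```

View pics/w10.png

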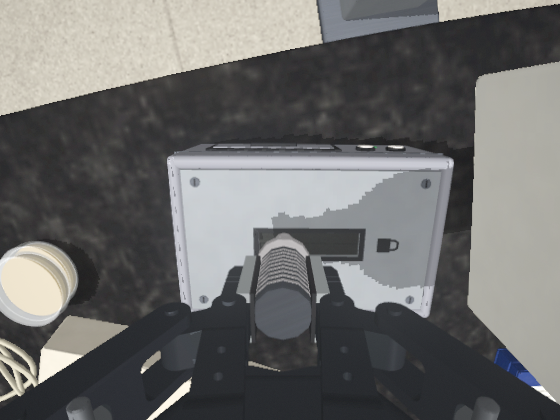

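```bash
python3 -m jog '[255,0,0,0.4,0,0,0, 255,0,0,0.8,0,0,0, 255,0,0,1.2,0,0,0]'; python3 -m jog '[255,0,0,0.5,0,0,0, 255,0,0,1,0,0,0, 255,0,0,1.5,0,0,0, 255,0,0,2,0,0,0]'; python3 -c "
from h import *;R,p=pose();print(p,get_state()['moment'],get_state()['contact_force'])"
```

```text
clock: 20.85
position: [0.4206, -0.3507, 0.1179]
ee_rot: [-0.701, 0.707, -0.065, 0.065]
contact_force: [-2.2, -8.1, -6.8]
width: 0.0216
clock: 21.35
position: [0.4243, -0.331, 0.1178]
ee_rot: [-0.701, 0.707, -0.065, 0.065]
contact_force: [-3.1, -9.9, -7.4]
width: 0.0214
[ 0.42428452 -0.33097268  0.11783642] [-2.21221066  0.57339209 -0.00775007] [-3.08670612 -9.87330969 -7.42216067]
```

```bash
python3 -m jog '[255,0,0,0.3,0,0,0, 255,0,0,0.6,0,0,0, 255,0,0,0.6,0,0,0]'; python3 -m jog '[255,0,0,0.1,0,0,0, 255,0,0,0.2,0,0,0]'; python3 -m jog '[255,0,0,0.1,0,0,0, 255,0,0,0.2,0,0,0]'
```

```text
clock: 21.72
position: [0.4255, -0.3246, 0.1179]
ee_rot: [-0.701, 0.707, -0.065, 0.065]
contact_force: [-2.8, -8.2, -5.9]
width: 0.0218
clock: 21.98
position: [0.4258, -0.3231, 0.1178]
ee_rot: [-0.701, 0.707, -0.065, 0.065]
contact_force: [-2.9, -8.8, -7.1]
width: 0.0215
clock: 22.22
position: [0.4262, -0.3211, 0.1178]
ee_rot: [-0.701, 0.707, -0.065, 0.065]
contact_force: [-3.0, -9.2, -5.6]
width: 0.0214
```

```bash
python3 -m jog '[255,0,0,0.1,0,0,0, 255,0,0,0.1,0,0,0]'; python3 -m jog '[255,0,0,0.1,0,0,0, 255,0,0,0.1,0,0,0]'; python3 -m jog '[255,0,0,0.1,0,0,0, 255,0,0,0.1,0,0,0]'
```

```text
clock: 22.48
position: [0.4264, -0.32, 0.1178]
ee_rot: [-0.701, 0.707, -0.065, 0.065]
contact_force: [-1.7, -9.2, -6.3]
width: 0.0216
clock: 22.72
position: [0.4265, -0.319, 0.1178]
ee_rot: [-0.701, 0.707, -0.065, 0.065]
contact_force: [-2.7, -7.5, -7.0]
width: 0.0214
clock: 22.98
position: [0.4267, -0.3187, 0.1178]
ee_rot: [-0.701, 0.708, -0.064, 0.065]
contact_force: [-2.2, -10.0, -7.3]
width: 0.0217
```

```bash
python3 -m jog '[255,0,0,0.1,0,0,0, 255,0,0,0.1,0,0,0]'; python3 -m jog '[255,0,0,0.1,0,0,0, 255,0,0,0.1,0,0,0]'; python3 -c "
from h import *;R,p=pose();s=get_state();print(R.round(4).tolist(),p,s['moment'],s['contact_force'])"
```

```text
clock: 23.22
position: [0.4267, -0.3185, 0.1179]
ee_rot: [-0.7, 0.708, -0.064, 0.064]
contact_force: [-3.7, -11.8, -8.1]
width: 0.0215
clock: 23.48
position: [0.4268, -0.3184, 0.118]
ee_rot: [-0.7, 0.709, -0.064, 0.064]
contact_force: [-3.9, -13.7, -7.1]
width: 0.0215
[[0.9835, -0.0011, 0.1811], [-0.1811, -0.0128, 0.9834], [0.0013, -0.9999, -0.0128]] [ 0.42681294 -0.31835676  0.11795376] [-3.08980289  0.93919588  0.00834552] [ -3.90818855 -13.73773704  -7.07762927]
```

The carriage is at its stop: the force is rising and there is no further travel. I'll ease off to centre the pin in the hole.

```bash
python3 -m jog '[255,0,0,-0.3,0,0,0, 255,0,0,-0.3,0,0,0]'; python3 -m jog '[255,0,0,-0.2,0,0,0, 255,0,0,-0.2,0,0,0]'; python3 -m jog '[255,0,0,-0.1,0,0,0, 255,0,0,-0.1,0,0,0]'; python3 -c "
from h import *;R,p=pose();s=get_state();print(R.round(4).tolist(),p,s['moment'],s['contact_force'])"
```

```text
clock: 23.72
position: [0.4266, -0.3189, 0.1179]
ee_rot: [-0.701, 0.707, -0.065, 0.065]
contact_force: [-2.3, -7.6, -4.2]
width: 0.0213
clock: 23.98
position: [0.4264, -0.3193, 0.1178]
ee_rot: [-0.703, 0.706, -0.065, 0.065]
contact_force: [-1.9, -5.8, -5.2]
width: 0.0215
clock: 24.22
position: [0.4264, -0.3194, 0.1178]
ee_rot: [-0.703, 0.705, -0.065, 0.065]
contact_force: [-0.4, -4.9, -5.0]
width: 0.0215
[[0.983, 0.0003, 0.1836], [-0.1836, -0.003, 0.983], [0.0009, -1.0, -0.0029]] [ 0.42639896 -0.31943842  0.11783587] [-1.29959561  0.27212016 -0.01601296] [-0.39389938 -4.85711381 -4.95813294]
```

```bash
python3 -m jog '[255,0,0,-0.1,0,0,0, 255,0,0,-0.2,0,0,0]'; python3 -m jog '[255,0,0,-0.1,0,0,0, 255,0,0,-0.1,0,0,0]'; python3 -c "
from h import *;R,p=pose();s=get_state();print(R.round(4).tolist(),p,s['moment'],s['contact_force'])"
```

```text
clock: 24.48
position: [0.4262, -0.3199, 0.1178]
ee_rot: [0.704, -0.704, 0.065, -0.066]
contact_force: [0.4, -2.3, -3.2]
width: 0.0215
clock: 24.72
position: [0.4259, -0.3201, 0.1178]
ee_rot: [0.705, -0.703, 0.065, -0.066]
contact_force: [0.2, -1.3, -0.9]
width: 0.0215
[[0.9828, 0.0004, 0.1845], [-0.1845, 0.0016, 0.9828], [0.0, -1.0, 0.0017]] [ 0.42587544 -0.32014647  0.11775037] [-0.09382024 -0.08547137 -0.00182927] [ 0.21814498 -1.33186491 -0.9441587 ]
```

```bash
python3 -m jog '[255,0,0,-0.1,0,0,0, 255,0,0,-0.13,0,0,0]'; python3 -m jog '[255,0,0.3,0,0,0,0, 255,0,0.6,0,0,0,0, 255,0,0.6,0,0,0,0]'; python3 -m jog '[255,0,0.1,0,0,0,0, 255,0,0.2,0,0,0,0]';  python3 -m jog '[255,0,0.1,0,0,0,0, 255,0,0.2,0,0,0,0]'; python3 -c "
from h import *;R,p=pose();s=get_state();print(R.round(4).tolist(),p,s['moment'],s['contact_force'])"
```

```text
clock: 24.98
position: [0.4253, -0.3217, 0.1176]
ee_rot: [0.704, -0.704, 0.066, -0.065]
contact_force: [0.8, 0.6, -1.8]
width: 0.0216
clock: 25.35
position: [0.4252, -0.322, 0.1112]
ee_rot: [0.704, -0.704, 0.066, -0.065]
contact_force: [0.1, 0.2, -1.0]
width: 0.0216
clock: 25.6
position: [0.4255, -0.3223, 0.1097]
ee_rot: [0.704, -0.704, 0.065, -0.065]
contact_force: [0.1, -0.0, -1.1]
width: 0.0217
clock: 25.85
position: [0.4255, -0.3223, 0.1076]
ee_rot: [0.704, -0.704, 0.065, -0.065]
contact_force: [-0.5, -0.4, -1.9]
width: 0.0217
[[0.9829, 0.0, 0.1841], [-0.1841, 0.0001, 0.9829], [0.0, -1.0, 0.0001]] [ 0.42549544 -0.32225707  0.10759714] [-0.02884642 -0.00214317  0.00537138] [-0.52768257 -0.37350161 -1.87770647]
```

```bash
python3 -m jog '[255,0,0.2,0,0,0,0, 255,0,0.4,0,0,0,0, 255,0,0.4,0,0,0,0]'; python3 -m jog '[255,0,0.2,0,0,0,0, 255,0,0.4,0,0,0,0, 255,0,0.4,0,0,0,0]';  python3 -m jog '[255,0,0.1,0,0,0,0, 255,0,0.3,0,0,0,0]'; python3 -c "
from h import *;R,p=pose();s=get_state();print(R.round(4).tolist(),p,s['moment'],s['contact_force'])"
```

```text
clock: 26.22
position: [0.4254, -0.3221, 0.1034]
ee_rot: [0.704, -0.704, 0.065, -0.065]
contact_force: [-0.2, -0.8, -1.3]
width: 0.0215
clock: 26.6
position: [0.4254, -0.3221, 0.0994]
ee_rot: [0.704, -0.704, 0.066, -0.065]
contact_force: [-0.2, -0.3, -0.9]
width: 0.0215
clock: 26.85
position: [0.4256, -0.3223, 0.0967]
ee_rot: [-0.704, 0.704, -0.065, 0.066]
contact_force: [0.3, 0.2, -2.2]
width: 0.0218
[[0.9829, 0.0003, 0.1842], [-0.1842, -0.0001, 0.9829], [0.0003, -1.0, -0.0001]] [ 0.42555613 -0.32234942  0.09667027] [-0.00475563 -0.0533594   0.0316795 ] [ 0.29599367  0.18634673 -2.20507495]
```

The tip has gone well into the chassis hole with no resistance. Now I'll seat the collar.

```bash
python3 -m jog '[255,0,0.1,0,0,0,0, 255,0,0.2,0,0,0,0, 255,0,0.2,0,0,0,0]'; python3 -m jog '[255,0,0.1,0,0,0,0, 255,0,0.15,0,0,0,0]';  python3 -m jog '[255,0,0.1,0,0,0,0, 255,0,0.1,0,0,0,0]'; python3 - <<'E'
from h import *
R,p=pose();print(p)
im=get_image("wrist");crop(im,180,160,400,340,3.5,"w11.png")
E
```

```text
clock: 27.22
position: [0.4254, -0.3222, 0.0946]
ee_rot: [0.704, -0.704, 0.065, -0.065]
contact_force: [0.5, -0.4, -1.3]
width: 0.0215
clock: 27.48
position: [0.4257, -0.3224, 0.0937]
ee_rot: [-0.704, 0.704, -0.065, 0.066]
contact_force: [-0.3, 1.0, 5.7]
width: 0.0216
clock: 27.72
position: [0.4257, -0.3224, 0.0936]
ee_rot: [-0.704, 0.704, -0.065, 0.066]
contact_force: [-1.0, 2.4, 8.2]
width: 0.0216
[ 0.42569217 -0.32238901  0.09363885]
```

View pics/w11.png

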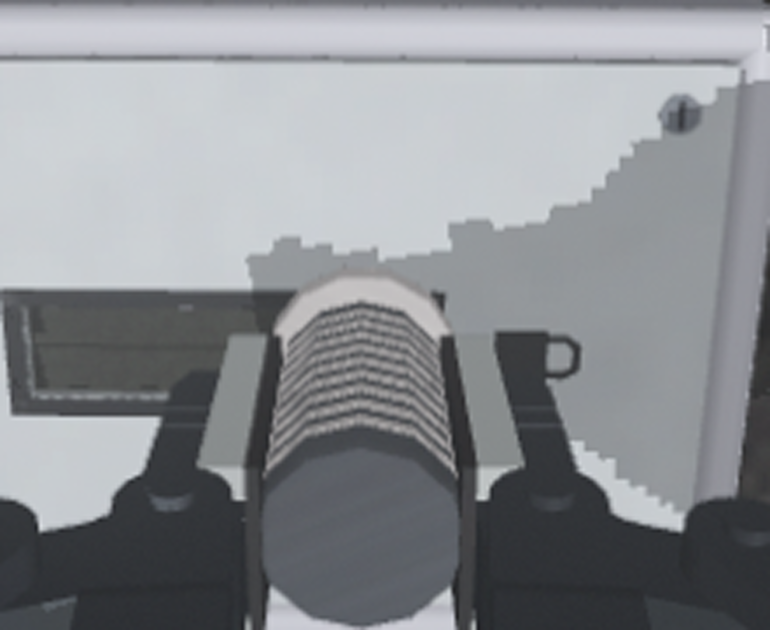

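The contact height (TCP 0.0936, so tip at 8 mm) and the picture agree that the collar is on the cover at the padlock end. Releasing and retreating.

```bash
python3 -m jog '[200,0,-0.1,0,0,0,0, 100,0,-0.1,0,0,0,0, 0,0,-0.1,0,0,0,0, 0,0,-0.1,0,0,0,0, 0,0,-0.1,0,0,0,0, 0,0,-2,0,0,0,0, 0,0,-6,0,0,0,0, 0,-2,-12,0,0,0,0, 0,-4,-18,0,0,0,0, 0,-4,-20,0,0,0,0, 0,-4,-20,0,0,0,0]'; python3 - <<'E'
from h import *
np.set_printoptions(precision=4,suppress=True)
s=get_state();R,p=pose(s);print(p)
im=get_image("wrist");cv2.imwrite("pics/w12.png",im["color"])
crop(im,190,130,390,290,4,"w12c.png")
cv2.imwrite("pics/t12.png",get_image("top")["color"]);cv2.imwrite("pics/s12.png",get_image("scene")["color"])
E
```

```text
clock: 29.15
position: [0.3867, -0.3156, 0.2941]
ee_rot: [-0.703, 0.705, -0.064, 0.067]
contact_force: [0.8, -0.7, -0.1]
width: 0.0853
[ 0.3867 -0.3156  0.2941]
```

View pics/w12c.png

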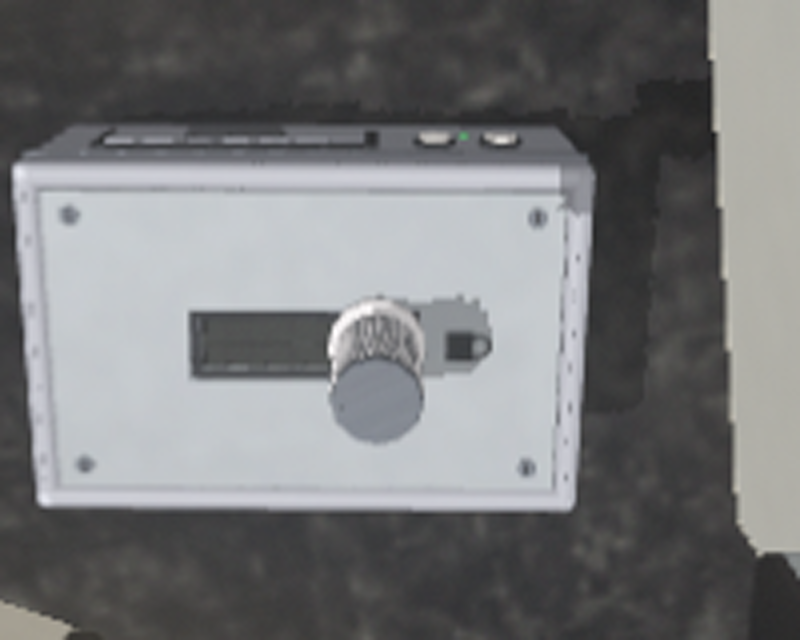

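View pics/s12.png

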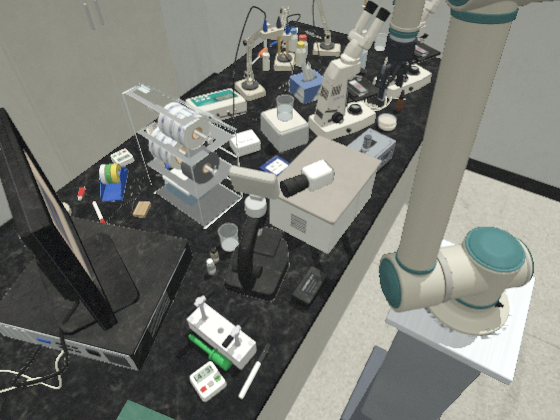

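View pics/t12.png

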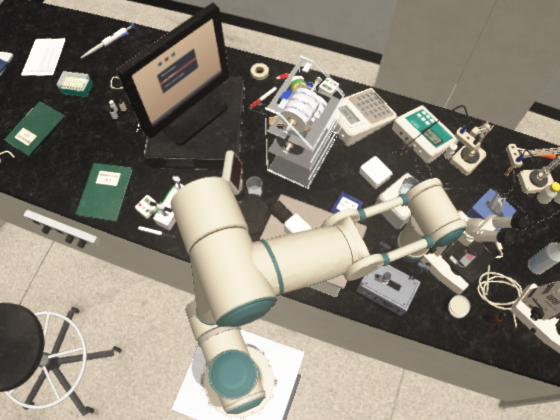

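```bash
python3 - <<'E'
from h import *
np.set_printoptions(precision=4,suppress=True)
s=get_state();im=get_image("wrist");f=lambda x,y:(190+(x+.5)/4-.5,130+(y+.5)/4-.5)
K=onz(im,f(377,401),.130,s);C=onz(im,f(377,345),.085,s)
m=onz(im,f(0,0),.08,s)
S=np.array([.4232,-.3425]);u=np.array([.184,.983]);L=S+.022*u
print("knob top",K,"collar(approx)",C,"seat",L,"knob-seat",K[:2]-L)
for z in (.130,.134,.138): print(z,np.linalg.norm(onz(im,f(331,400),z,s)-onz(im,f(423,400),z,s)))
print("slot left end",onz(im,f(190,345),.08,s), "lock", onz(im,f(460,347),.08,s))
E
```

```text
knob top [ 0.4228 -0.3193  0.13  ] collar(approx) [ 0.4224 -0.319   0.085 ] seat [ 0.4272 -0.3209] knob-seat [-0.0044  0.0015]
0.13 0.022945971232015937
0.134 0.022643878467434927
0.138 0.022341785702853927
slot left end [ 0.414  -0.3719  0.08  ] lock [ 0.429  -0.2959  0.08  ]
```

The released pin stands upright. Its knob and collar centres agree to within 0.5 mm, and relative to the padlock mark it is within about 1.5 mm of the seat. The adapter is flat, both wrenches are in the stand, and the gripper is clear. Handing in.

```bash
python3 -c "
from rig import *;print(sign_off())"
```

```text
the job is handed in; nothing more can be done
None
```

The scanner is locked for transport and the job is handed in, about 29 s into the 59 s allowed; no verdict was reported.

- **Adapter:** I lifted it off the cover and laid it flat on the worktop in front of the microscope.
- **Pin:** I took the bare steel pin from the stand's middle hole and felt along the carriage with about 5 N. It dropped into the carriage's hole at about y = -15 mm. I drew the carriage to its stop, where the force rose to 13.7 N with no more travel. I eased off, lowered the pin into the chassis hole and seated the collar with about 8 N.

**Last checks:**
- The collar made contact with the tip at the expected 8 mm.
- The released pin looked upright and, measured against the padlock mark, stood within about 1.5 mm of the seat.
- Both wrenches are still in the stand, and the arm touches nothing.
- The timer had moved only about 1 mm when I checked it partway through. The pen looked unmoved in the last pictures. I did not measure the slide box or beaker, but never went near them.

**What disagreed:**
- The final wrist picture put everything about 4 mm off in x, including the padlock mark, so I relied on the measurement relative to the mark.
- The green decoy pin, not one of the listed things, was found toppled beside the stand before I reached in there; I don't know why it fell.

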